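# Register a die plate against the setting bar

## Robot

A 7-joint arm with a two-finger parallel gripper is mounted at the origin on a cart in front of the work surface, level with it; the furniture and walls round the work are solid. World frame = base frame: x ahead of the robot, y to its left, z up, the work surface at z = 0. Lengths are in m, angles in degrees, forces in N, time in s.
With the tool pointing down it reaches from about 0.425 to 0.875 m from the base axis. Payload 9.9 kg.
Tool frame: the origin (TCP) lies at the very end of the fingers, on their centre line; the grasp point (between the pads) lies 19 mm behind it; z points along the fingers, y is the line along which they close (so a half turn about z gives the same grasp; the last joint's range is limited). The gripper opens to 85 mm and grips with 20 to 120 N. Pads are 22 mm wide; open, the fingers measure 114 mm over their backs; the gripper's body (76 mm by 85 mm) begins 54 mm behind the grasp point. The pads swing forward as they close: fully open they stand 13 mm farther back than shut.
Start: joints at [-78.369, 32.985, 1.427, 82.34, -0.859, 64.687, -3.237], TCP at [0.191, 0.647, 0.202] pointing down, gripper open.
Joint ranges: [-157.87, 157.87], [-19.46, 123.44], [-87.15, 90], [11.01, 140.99], [-62.26, 242.26], [9.8, 113.94], [-161.44, 161.44]. Speed limits (degrees/s): [127.2, 127.2, 172.46, 172.46, 180, 180, 180].

## Interface

Orientations are given as [roll, pitch, yaw] about the fixed x, y, z axes, in that order (R = Rz(yaw) Ry(pitch) Rx(roll)).
In Python, from rig import robot gives the robot as it stands.
- The arm moves only by the tool step_arm, never from a script. Its argument "increments" is text: rows parted by semicolons, each of 7 numbers parted by spaces: the finger opening in m, from 0 to 0.0854, then the shift along the tool's x, y, z in m, then the turn, a rotation vector about the tool's x, y, z in degrees. A call has exactly 10 rows; each row is the pose to reach, as a shift and turn from the pose commanded when the call began, along the tool's axes at that moment; what a row does not reach only later rows make up. A row lasts 1/12 s, in which the tool goes at most 41.7 mm and 7.16 degrees, less where a joint would pass 70% of its speed; a pose out of reach is approached as far as the arm can. A call with a gripper value outside its range is refused whole. The fingers move at their own pace and stop on an object; "force" is the grip in N (left out, the last holds). Time passes only in rows, so rows that repeat a pose let the fingers close, or fill a call up. It gives the time, the measured TCP pose, the force, the opening and the grip force at its end, in the units of the state.
- robot.sense(): the state, without advancing time (a new reading comes with each control period).
- robot.get_image(name): name is "scene" or "side" or "wrist"; returns a dict with "pixels" (400x640x3 uint8, red, green, blue), "fx", "fy", "cx", "cy" (pixels), "eye" and "rotation" of the camera in the world; the wrist camera has in their place "mount" (4x4, takes a point from camera to tool coordinates, whose origin is the TCP and whose axes are the flange's). Camera axes: x right, y down, z forward; pixel columns grow to the right and rows downward; lengths in m; the calibration is good to about 2 mm. A picture is of the moment at which its call begins: read the wrist's pose just before it. There is no depth.
- robot.close_job(): hands the job in; it is judged then, once.
Trained networks look in the newest picture that a camera, given by its name, has taken for a name from the list of things; names that differ only in an ending like _2 or _b are one class to them, and where a whole thing is asked for, a point or a joint stands for the part that bears it (a point fixed in the world has none). Each returns a list of dicts, best first, with "conf" (0 to 1); they miss things now and then, are a little off and sometimes report something else, mostly with a low value. They report only what shows in the picture. A call takes as long as a camera call.
- robot.find_in(thing, camera): "rect" ([left, top, width, height] as shares, 0 to 1, of the picture: columns of its width, rows of its height, round what is visible of it).
- robot.outline_of(thing, camera): "region" (400x640 bool, what is visible of it) and "rect" ([left, top, width, height] as shares, 0 to 1, of the picture: columns of its width, rows of its height, round what is visible of it).
The state is a dict: "clock": time; "qpos": joint angles; "qvel": joint speeds; "effort": joint torques, N m; "eef_pos": TCP position; "tool_rot": TCP orientation; "ft_force": force on the tool from outside, world axes, zero at the start; "wrist_torque": the same for the moment, N m; "width": finger opening in m; "gripper_force": force on a finger pad.
Only numpy, scipy, OpenCV 4.12 (cv2) and the standard library are available. Lean on these libraries where they do the work, as an engineer would, in place of code of your own. Each camera call takes 0.05 s, during which the arm holds its last target. There are 200 camera calls.

## Task

Without lifting it, turn the dough depositor's round die plate (its finger slot gives the fingertips a hold) until its flat edge faces the setting bar, then slide it up so that the whole flat lies flush on the bar. Seat it there with a light, steady push of about 8 N for a second; the bar is only clamped, so never shove it hard (20 N is too much). Then let go and leave the plate lying there, and do not disturb the two nozzles and the cutter beside it.

Things in the scene. Friction and masses are not known exactly. Their poses are not given: they have to be found in the camera images.
- die_plate: Loose grey plastic die plate (0.15 to 0.3 kg): disc 120 mm across, 14 mm thick, too wide to grasp. Origin: centre of the circle, underside; z up. Flat edge on its +x side, finger slot on its -x side. Aligned when its x axis points along the jig's; starts turned 0.75 to 1.45 rad counterclockwise (from above) from that, clear of the bar. Sliding it takes 1 to 4 N, more if it is pressed down.
- plate_flat (a point): Middle of the plate's flat edge, on the underside: 48 mm from the plate's origin along its +x. The flat is 72 mm long, square to x; axes as the plate's.
- plate_slot (a point): Middle of the bottom of the plate's finger slot, on the underside: 38 mm from the plate's origin along its -x. The slot is cut through the full 14 mm, open to the rim: 40 mm wide with straight side walls at y = +-20 mm and a bottom wall square to x. Closed fingertips fit in, side by side across it, and can turn or push the plate. Axes as the plate's.
- jig: Fixed setting jig: dark steel foot plate (170 x 36 x 8 mm) with two black clamp screws, 27 mm high, that hold the steel setting bar. Origin: on the worktop under the middle of the bar's face with the bar set fully back; x points from the plate's side into the bar, y along the bar, z up. The foot begins 13 mm behind the origin (+x).
- bar_zero (a point): At the jig's origin. The bar is 160 mm long (y), 12 mm thick, 20 mm high; its upright face looks along -x. It was left clamped anywhere from 0 to 8 mm forward of here (face at x = 0 to -8 mm), always parallel to y: this setting is not reported, it must be felt. The seated plate's origin is thus at x = -48 to -56 mm. The bar is rigid; over 20 N on it is too much.
- nozzle_0: Pale conical piping nozzle, 27 mm wide, 34 mm tall, standing to the left of the plate near the bar; origin at the centre of its underside. Bystander.
- nozzle_2: Pale conical piping nozzle, 27 mm wide, 30 mm tall, standing to the left of the plate, nearer the robot; origin at the centre of its underside. Bystander.
- round_cutter: Fluted metal cutter ring, 62 mm wide, 28 mm tall, to the right of the plate; origin at the centre of its underside. Bystander.

How it is judged:
By the outcome, as a careful person would: the job done as asked, in the order asked, and still so for the second after the job is handed in, with the robot touching nothing.
It also fails if it takes over 64 s, if anything falls off the work surface, if the arm or the gripper's body presses on something with over 40 N, if the wrist force passes 120 N, or if a joint passes its speed limit or range.

## Working session

There is one attempt and no reset: what is moved stays moved. The work goes in short steps, Python scripts to look and compute and a tool call to move; the robot and the scene stay as the last step left them, time stands still between calls to the robot, and variables do not carry over. Pictures are saved under pics/ and viewed, at most 10 in all, crops included, and the job is handed in when it is done.

Besides the shell and the picture viewer there is one more tool, called after "Emit:" as a command line: name --argument value ..., lists and objects as JSON in quotes. step_arm: Moves the arm, as the interface text tells. Its arguments: {"type":"object","properties":{"increments":{"type":"string"},"force":{"type":"number"}},"required":["increments"]}

```bash
mkdir -p pics; ls
python3 - <<'E'
from rig import robot
import cv2,numpy as np
s=robot.sense();print(s)
for n in ["scene","side"]:
    im=robot.get_image(n);cv2.imwrite(f"pics/{n}0.png",im["pixels"][:,:,::-1])
    print(n,{k:np.round(v,4).tolist() for k,v in im.items() if k!="pixels"})
    for t in ["die_plate","jig","nozzle_0","round_cutter"]:
        print(t,[(round(d["conf"],2),np.round(np.array(d["rect"])*[640,400,640,400]).tolist()) for d in robot.find_in(t,n)])
E
```

```text
pics
{'clock': 0.0, 'qpos': array([-78.37023301,  33.03457757,   1.42316742,  82.38514719,
        -0.85881185,  64.68662533,  -3.23769338]), 'qvel': array([-0.07997914,  0.08229484,  0.0123437 , -0.08780713,  0.01059112,
       -0.04120806, -0.06349712]), 'effort': array([-5.25718970e-04, -7.65760303e+01,  2.24995427e+00, -2.85952342e+01,
        1.51461374e-02,  1.30768778e-02, -4.06819095e-05]), 'eef_pos': array([0.1907901 , 0.64696033, 0.20072802]), 'tool_rot': array([-1.79904379e+02,  5.45501007e-03,  1.63570850e+02]), 'ft_force': array([ 0.26856108,  0.28308341, -0.28960661]), 'wrist_torque': array([-0.02768552,  0.02114379, -0.02166748]), 'gripper_force': 0.0, 'width': 0.08475907437561553}
scene {'fx': 463.7021, 'fy': 463.7021, 'cx': 313.0968, 'cy': 201.7073, 'eye': [0.039, 0.4156, 0.5873], 'rotation': [-129.0763, 0.6998, -128.0308]}
die_plate [(0.64, [413.0, 145.0, 33.0, 20.0]), (0.6, [364.0, 173.0, 57.0, 41.0])]
jig [(0.83, [305.0, 152.0, 71.0, 33.0])]
nozzle_0 [(0.52, [290.0, 195.0, 12.0, 22.0]), (0.49, [315.0, 224.0, 14.0, 15.0])]
round_cutter [(0.71, [412.0, 145.0, 36.0, 21.0]), (0.47, [300.0, 149.0, 74.0, 41.0])]
side {'fx': 486.1126, 'fy': 486.1126, 'cx': 320.8753, 'cy': 203.8468, 'eye': [0.0988, -0.7425, 0.5779], 'rotation': [-120.62, 1.3878, -34.3019]}
die_plate [(0.92, [313.0, 252.0, 62.0, 42.0])]
jig [(0.56, [361.0, 214.0, 68.0, 51.0])]
nozzle_0 [(0.67, [289.0, 214.0, 9.0, 17.0])]
round_cutter [(0.95, [399.0, 284.0, 40.0, 39.0]), (0.57, [318.0, 256.0, 56.0, 39.0])]
```

Run:
```python
import cv2
a=cv2.imread("pics/scene0.png")[130:250,270:470];b=cv2.imread("pics/side0.png")[200:335,270:470]
cv2.imwrite("pics/c0.png",cv2.resize(a,None,fx=4,fy=4,interpolation=cv2.INTER_CUBIC))
cv2.imwrite("pics/c1.png",cv2.resize(b,None,fx=4,fy=4,interpolation=cv2.INTER_CUBIC))
```

```text
(no output)
```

View pics/c0.png

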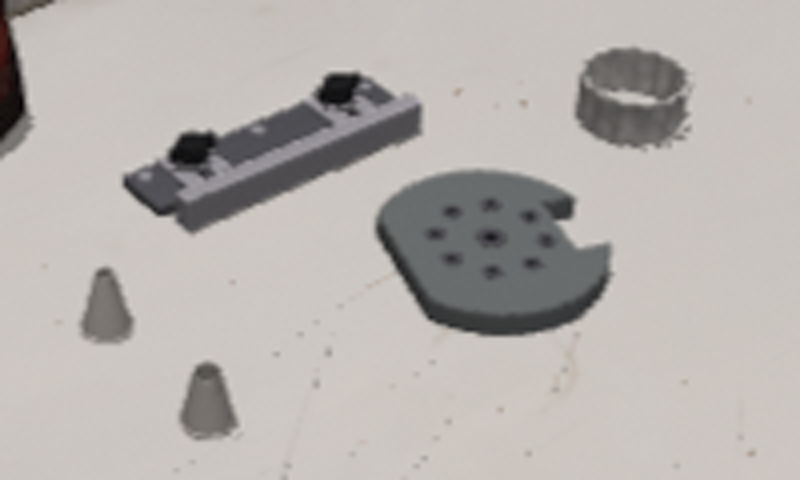

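View pics/c1.png

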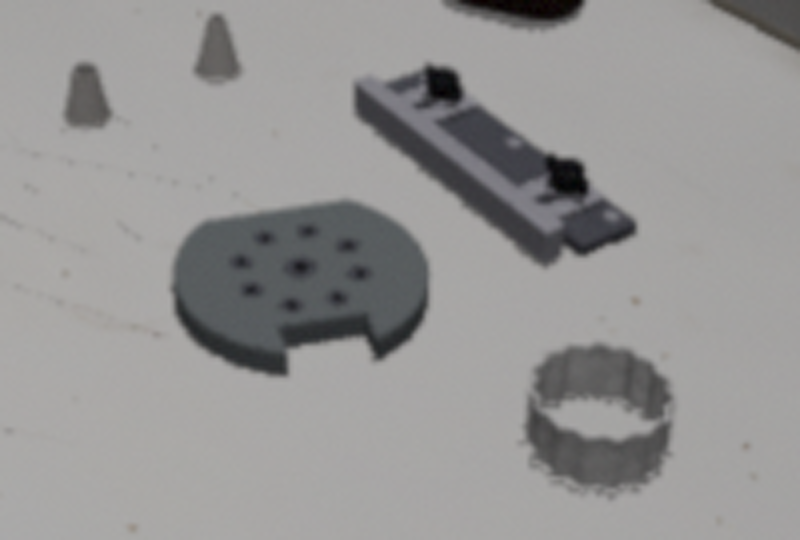

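```bash
cat > h.py <<'E'
import numpy as np
from scipy.spatial.transform import Rotation as R
C={"scene":(463.7021,313.0968,201.7073,[0.039,0.4156,0.5873],[-129.0763,0.6998,-128.0308],(270,130)),
"side":(486.1126,320.8753,203.8468,[0.0988,-0.7425,0.5779],[-120.62,1.3878,-34.3019],(270,200))}
def ray(u,v,z,f,cx,cy,eye,Rm):
    d=Rm@np.array([(u-cx)/f,(v-cy)/f,1]);eye=np.array(eye);return eye+d*(z-eye[2])/d[2]
def crop(n,u,v,z):
    f,cx,cy,e,r,o=C[n];return ray(o[0]+u/4,o[1]+v/4,z,f,cx,cy,e,R.from_euler("xyz",r,degrees=True).as_matrix())
E
python3 - <<'E'
from h import *
P=[("scene","barL bot",192,232,0),("scene","barL top",178,197,.02),("scene","barR bot",420,133,0),("scene","barR top",418,104,.02),
("side","barL top",356,84,.02),("side","barL bot",357,113,0),("side","barR bot",545,264,0),("side","barR top",533,234,.02),
("scene","hole",491,237,.014),("side","hole",301,267,.014),
("scene","flatA",378,222,.014),("scene","flatB",428,302,.014),("side","flatB",210,222,.014),("side","flatA",347,203,.014),
("side","slot1",281,328,.014),("side","slot2",368,316,.014),
("scene","noz0",106,335,0),("scene","noz2",208,430,0),("side","noz0",218,75,0),("side","noz2",87,121,0),
("scene","cut",632,80,.028),("side","cut",600,380,.028),("scene","cut0",632,112,.0)]
for n,l,u,v,z in P: print(n,l,np.round(crop(n,u,v,z),4))
E
```

```text
scene barL bot [ 0.6425 -0.0603  0.    ]
scene barL top [ 0.6497 -0.057   0.02  ]
scene barR bot [ 0.6337 -0.2158  0.    ]
scene barR top [ 0.6345 -0.2131  0.02  ]
side barL top [ 0.6437 -0.0632  0.02  ]
side barL bot [ 0.6458 -0.0619  0.    ]
side barR bot [ 0.6373 -0.2173  0.    ]
side barR top [ 0.6297 -0.2154  0.02  ]
scene hole [ 0.5298 -0.1639  0.014 ]
side hole [ 0.5313 -0.1651  0.014 ]
scene flatA [ 0.5749 -0.1281  0.014 ]
scene flatB [ 0.5126 -0.1031  0.014 ]
side flatB [ 0.5167 -0.1112  0.014 ]
side flatA [ 0.5795 -0.138   0.014 ]
side slot1 [ 0.4977 -0.195   0.014 ]
side slot2 [ 0.5344 -0.2112  0.014 ]
scene noz0 [0.6042 0.0237 0.    ]
scene noz2 [0.5209 0.0271 0.    ]
side noz0 [0.6075 0.0138 0.    ]
side noz2 [0.5249 0.0177 0.    ]
scene cut [ 0.5692 -0.3122  0.028 ]
side cut [ 0.576  -0.3141  0.028 ]
scene cut0 [ 0.5735 -0.3232  0.    ]
```

```bash
cat >> h.py <<'E'
def inc(s,x,y,z,yaw):
    "world target -> tool shift, rotvec, from sensed state s=(pos,rpy)"
    R0=R.from_euler("xyz",s[1],degrees=True);R1=R.from_euler("xyz",[180,0,yaw],degrees=True)
    return np.round(R0.inv().apply(np.array([x,y,z])-s[0]),4),np.round((R0.inv()*R1).as_rotvec(degrees=True),2)
E
python3 - <<'E'
from h import *
print(*inc(([.191,.647,.2007],[180,0,163.57]),.5,.28,.2,115))
print(*inc(([.5,.28,.2],[180,0,115]),.50,-.17,.2,68.5))
E
```

```text
[-0.4002 -0.2646  0.0007] [ 0.   -0.   48.57]
[-0.4078 -0.1902 -0.    ] [-0.  -0.  46.5]
```

View pics/scene0.png

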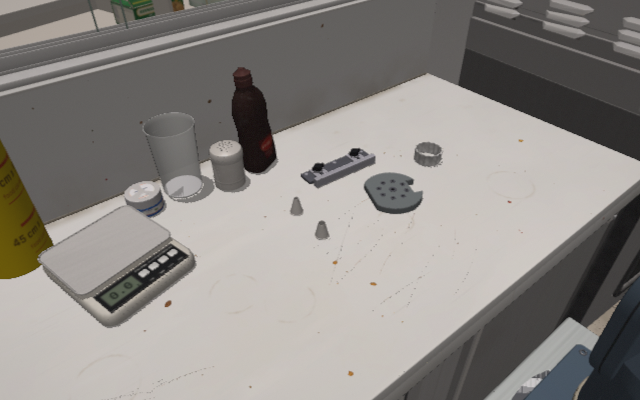

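Emit:
step_arm --increments "0.006 -0.034 -0.0225 0 0 0 4.1;0.006 -0.068 -0.045 0 0 0 8.2;0.006 -0.102 -0.0675 0 0 0 12.3;0.006 -0.136 -0.09 0 0 0 16.4;0.006 -0.17 -0.1125 0 0 0 20.5;0.006 -0.204 -0.135 0 0 0 24.6;0.006 -0.238 -0.1575 0 0 0 28.7;0.006 -0.272 -0.18 0 0 0 32.8;0.006 -0.306 -0.2025 0 0 0 36.9;0.006 -0.34 -0.225 0 0 0 41" --force 20

```text
clock: 1.33
eef_pos: [0.4544, 0.3339, 0.202]
tool_rot: [180.0, -0.0, 122.4]
ft_force: [0.7, 0.3, -0.5]
width: 0.0059
gripper_force: 0.0
```

Run:
```python
from rig import robot
from h import *
s=robot.sense();print(s["eef_pos"],s["tool_rot"],s["width"])
print(*inc((s["eef_pos"],s["tool_rot"]),.51,-.17,.25,68.5))
```

```text
[0.45444342 0.33387377 0.20196039] [ 1.79958092e+02 -1.26050817e-02  1.22376318e+02] 0.005857114133585554
[-0.4553 -0.2229 -0.0483] [ 3.000e-02 -3.000e-02  5.388e+01]
```

Emit:
step_arm --increments "0.006 -0.036 -0.0176 -0.004 0 0 4.3;0.006 -0.072 -0.0352 -0.008 0 0 8.6;0.006 -0.108 -0.0528 -0.012 0 0 12.9;0.006 -0.144 -0.0704 -0.016 0 0 17.2;0.006 -0.18 -0.088 -0.02 0 0 21.5;0.006 -0.216 -0.1056 -0.024 0 0 25.8;0.006 -0.252 -0.1232 -0.028 0 0 30.1;0.006 -0.288 -0.1408 -0.032 0 0 34.4;0.006 -0.324 -0.1584 -0.036 0 0 38.7;0.006 -0.36 -0.176 -0.04 0 0 43"

```text
clock: 2.17
eef_pos: [0.4988, -0.0645, 0.2422]
tool_rot: [180.0, -0.0, 79.4]
ft_force: [1.0, -0.1, 0.3]
width: 0.0057
gripper_force: 0.0
```

Run:
```python
from rig import robot
from h import *
s=robot.sense();print(s["eef_pos"],s["tool_rot"],s["width"])
print(*inc((s["eef_pos"],s["tool_rot"]),.51,-.15,.25,68.5))
im=robot.get_image("wrist");print(im["fx"],im["cx"],im["cy"],np.round(im["mount"],4))
```

```text
[ 0.49877607 -0.064533    0.24221237] [ 1.79951986e+02 -3.10567908e-02  7.93740235e+01] 0.005729502674290768
[-0.0819  0.0268 -0.0078] [ 0.04 -0.04 10.87]
292.99252133239116 323.21229247476316 199.72297125081676 [[-6.000e-04 -9.552e-01 -2.960e-01  7.540e-02]
 [ 1.000e+00 -4.000e-04 -8.000e-04 -1.100e-03]
 [ 6.000e-04 -2.960e-01  9.552e-01 -1.726e-01]
 [ 0.000e+00  0.000e+00  0.000e+00  1.000e+00]]
```

Run:
```python
from rig import robot
from h import *
s=robot.sense()
print(*inc((s["eef_pos"],s["tool_rot"]),.56,-.10,.12,68.5))
```

```text
[-0.0132  0.0642  0.1239] [ 0.27  0.2  10.06]
```

Emit:
step_arm --increments "0.006 -0.003 0.016 0.031 0 0 2.7;0.006 -0.0065 0.032 0.062 0 0 5.4;0.006 -0.01 0.048 0.093 0 0 8.1;0.006 -0.013 0.064 0.122 0 0 10.9;0.006 -0.013 0.064 0.122 0 0 10.9;0.006 -0.013 0.064 0.122 0 0 10.9;0.006 -0.013 0.064 0.122 0 0 10.9;0.006 -0.013 0.064 0.122 0 0 10.9;0.006 -0.013 0.064 0.122 0 0 10.9;0.006 -0.013 0.064 0.122 0 0 10.9"

```text
clock: 3.05
eef_pos: [0.5598, -0.0868, 0.121]
tool_rot: [179.9, -0.1, 68.7]
ft_force: [0.2, 0.4, -1.0]
width: 0.0061
gripper_force: 0.0
```

```bash
cat >> h.py <<'E'
def wrist(robot,name):
    import cv2,pickle
    s=robot.sense();im=robot.get_image("wrist");cv2.imwrite(f"pics/{name}.png",im["pixels"][:,:,::-1])
    T=np.eye(4);T[:3,:3]=R.from_euler("xyz",s["tool_rot"],degrees=True).as_matrix();T[:3,3]=s["eef_pos"]
    T=T@im["mount"];pickle.dump((im["fx"],im["cx"],im["cy"],T[:3,3],T[:3,:3]),open(f"pics/{name}.pkl","wb"));return s
def wpt(name,u,v,z):
    import pickle;return ray(u,v,z,*pickle.load(open(f"pics/{name}.pkl","rb")))
E
python3 - <<'E'
from rig import robot
from h import *
s=wrist(robot,"w0");print(s["eef_pos"],s["tool_rot"],s["ft_force"],s["clock"])
E
```

```text
[ 0.55978132 -0.08679374  0.12102111] [ 1.79888612e+02 -6.74224397e-02  6.87055462e+01] [ 0.16861558  0.39180597 -0.9580753 ] 3.05
```

View pics/w0.png

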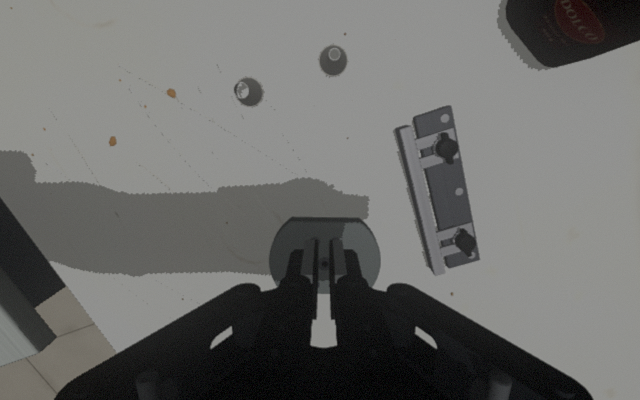

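Run:
```python
import cv2
a=cv2.imread("pics/w0.png")
cv2.imwrite("pics/w0c.png",cv2.convertScaleAbs(cv2.resize(a[100:300,260:490],None,fx=3,fy=3,interpolation=cv2.INTER_CUBIC),alpha=1.5))
```

```text
(no output)
```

View pics/w0c.png

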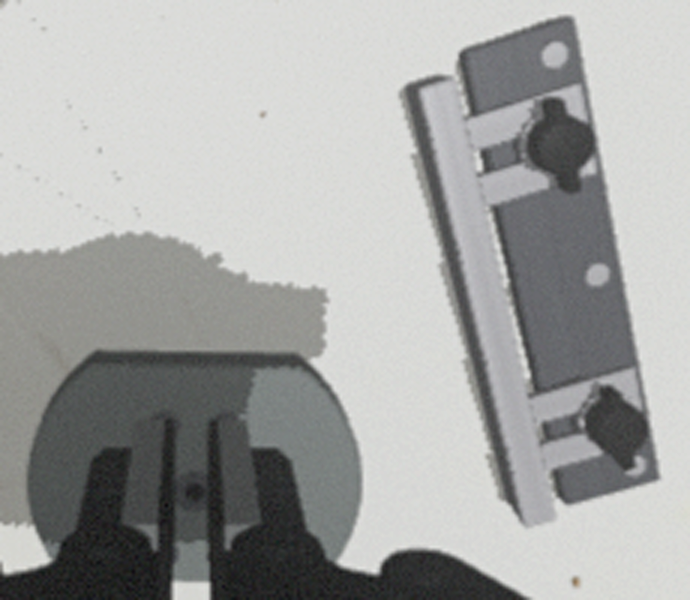

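Run:
```python
from h import *
def p(u,v,z): return wpt("w0",260+u/3,100+v/3,z)
def L(n,a,b):
    d=a-b;print(n,np.round(a,4),np.round(b,4),"normal yaw",np.degrees(np.arctan2(d[1],d[0])).round(2)-90,"len",np.linalg.norm(d).round(4))
L("bar top front",p(420,87,.02),p(528,525,.02))
L("bar back",p(447,78,.02),p(553,520,.02))
L("bar bottom",p(404,92,0),p(508,505,0))
L("foot back",p(573,17,.008),p(658,480,.008))
L("flat top",p(100,362,.014),p(298,366,.014))
L("flat bot",p(98,352,0),p(295,356,0))
print(p(193,491,.014))
```

```text
bar top front [ 0.645  -0.0579  0.02  ] [ 0.6365 -0.2169  0.02  ] normal yaw -3.0400000000000063 len 0.1592
bar back [ 0.6534 -0.0584  0.02  ] [ 0.6453 -0.2181  0.02  ] normal yaw -2.8900000000000006 len 0.16
bar bottom [ 0.644  -0.0606  0.    ] [ 0.6354 -0.2204  0.    ] normal yaw -3.0600000000000023 len 0.16
foot back [ 0.6979 -0.0567  0.008 ] [ 0.6876 -0.2248  0.008 ] normal yaw -3.5 len 0.1684
flat top [ 0.5181 -0.1067  0.014 ] [ 0.5804 -0.1327  0.014 ] normal yaw 67.4 len 0.0675
flat bot [ 0.5156 -0.1075  0.    ] [ 0.5804 -0.1345  0.    ] normal yaw 67.4 len 0.0703
[ 0.52973926 -0.16420366  0.014     ]
```

Run:
```python
from rig import robot
from h import *
s=robot.sense()
print(*inc((s["eef_pos"],s["tool_rot"]),.5103,-.2115,.03,67.3))
```

```text
[-0.1342 -0.0009  0.0906] [ 0.09 -0.06  1.4 ]
```

Emit:
step_arm --increments "0.005 -0.034 0 0 0 0 0.5;0.005 -0.068 0 0 0 0 1;0.005 -0.1 -0.001 0.01 0 0 1.4;0.005 -0.125 -0.001 0.035 0 0 1.4;0.005 -0.134 -0.001 0.065 0 0 1.4;0.005 -0.134 -0.001 0.09 0 0 1.4;0.005 -0.134 -0.001 0.09 0 0 1.4;0.005 -0.134 -0.001 0.09 0 0 1.4;0.005 -0.134 -0.001 0.09 0 0 1.4;0.005 -0.134 -0.001 0.09 0 0 1.4"

```text
clock: 3.93
eef_pos: [0.5111, -0.2114, 0.0313]
tool_rot: [179.9, -0.0, 67.3]
ft_force: [-0.3, 0.1, 0.1]
width: 0.0049
gripper_force: 0.0
```

Run:
```python
from rig import robot
from h import *
import cv2
s=robot.sense();print(s["eef_pos"],s["tool_rot"],s["ft_force"],s["clock"],s["width"])
print(*inc((s["eef_pos"],s["tool_rot"]),.5103,-.2115,.004,67.3))
a=robot.get_image("side")["pixels"][240:315,290:410,::-1];robot.get_image("wrist")
cv2.imwrite("pics/s1.png",cv2.resize(a,None,fx=6,fy=6,interpolation=cv2.INTER_CUBIC))
```

```text
[ 0.51107848 -0.21139416  0.03130152] [ 1.79852667e+02 -2.09782571e-02  6.73278281e+01] [-0.28293336  0.06654702  0.09954755] 3.9333 0.004868466837847114
[-0.0004 -0.0007  0.0273] [ 0.15 -0.02  0.03]
```

View pics/s1.png

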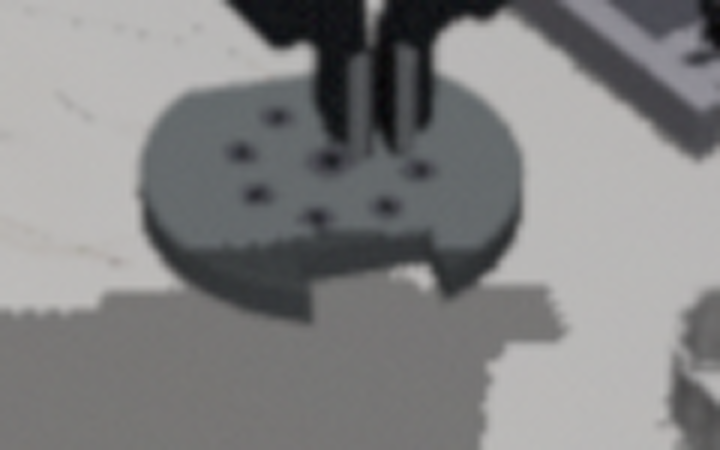

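Run:
```python
from h import *
f,cx,cy,e,r,o=C["side"];M=R.from_euler("xyz",r,degrees=True).as_matrix()
def pr(p):
    d=M.T@(np.array(p)-e);return (f*d[0]/d[2]+cx-290)*6,(f*d[1]/d[2]+cy-240)*6
print(pr([.511,-.2114,.0313]),pr([.5153,-.1996,.014]),pr([.530,-.1645,.014]))
d=np.array([.386,.9225])
for x,y in((-38,20),(-38,-20),(-56.6,20),(-56.6,-20)):
    q=np.array([.530,-.1645])+1e-3*(x*d+y*np.array([-d[1],d[0]]));print(pr([*q,.014]))
```

```text
(np.float64(370.87938447937063), np.float64(218.2406315524663)) (np.float64(357.8482034893226), np.float64(237.80325011149432)) (np.float64(327.1652307617961), np.float64(161.10421981451395))
(np.float64(292.9251907035459), np.float64(247.58371746624414))
(np.float64(422.28370367584023), np.float64(227.85828219821792))
(np.float64(307.6440315958009), np.float64(287.48699337269375))
(np.float64(439.25224165973145), np.float64(267.103872498078))
```

Emit:
step_arm --increments "0.005 0 0 0.005 0 0 0;0.005 0 0 0.01 0 0 0;0.005 0 0 0.014 0 0 0;0.005 0 0 0.014 0 0 0;0.005 0 0 0.014 0 0 0;0.005 0 0 0.014 0 0 0;0.005 0 0 0.014 0 0 0;0.005 0 0 0.014 0 0 0;0.005 0 0 0.014 0 0 0;0.005 0 0 0.014 0 0 0"

```text
clock: 4.87
eef_pos: [0.5099, -0.2116, 0.0157]
tool_rot: [180.0, 0.0, 67.3]
ft_force: [0.6, -0.4, 0.8]
width: 0.0052
gripper_force: 0.0
```

Run:
```python
from rig import robot
from h import *
import cv2
s=robot.sense();print(s["eef_pos"],s["tool_rot"],s["ft_force"],s["clock"],s["width"])
a=robot.get_image("side")["pixels"][240:315,290:410,::-1];b=wrist(robot,"w1")
b=cv2.imread("pics/w1.png")[150:270,230:410]
cv2.imwrite("pics/s2.png",np.vstack([cv2.resize(a,(480,300),interpolation=cv2.INTER_CUBIC),cv2.resize(cv2.convertScaleAbs(b,alpha=1.8),(450,300))]) if 0 else np.vstack([cv2.resize(a,(480,300),interpolation=2),cv2.resize(cv2.convertScaleAbs(b,alpha=1.8),(480,300))]))
```

```text
[ 0.509852   -0.21155943  0.01571664] [1.79987995e+02 7.63515188e-05 6.72701665e+01] [ 0.64558742 -0.44613619  0.76926515] 4.8667 0.0052080862721376854
```

View pics/s2.png

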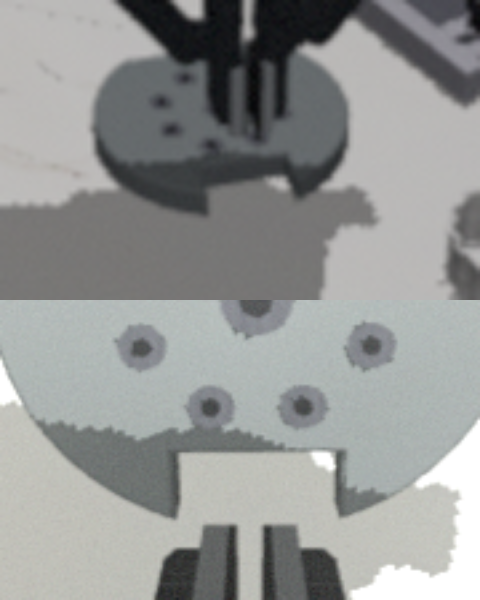

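Run:
```python
from rig import robot
from h import *
s=robot.sense();k=8/3
q=[wpt("w1",230+u/k,150+v/k,.014) for u,v in((178,150),(340,150),(257,7))]
R0=R.from_euler("xyz",s["tool_rot"],degrees=True)
for p in q: print(p,R0.inv().apply(p-s["eef_pos"]))
d=q[1]-q[0];print(np.linalg.norm(d),np.degrees(np.arctan2(d[1],d[0]))+90)
```

```text
[ 0.49996293 -0.18909884  0.014     ] [ 0.01687492 -0.01775763  0.0016724 ]
[ 0.53509439 -0.20383628  0.014     ] [0.01685724 0.02033976 0.00167737]
[ 0.52997542 -0.16532028  0.014     ] [0.05040361 0.00073551 0.00167528]
0.038097398678417035 67.242231667251
```

Emit:
step_arm --increments "0.005 0.002 0.001 0 0 0 0;0.005 0.004 0.0012 0 0 0 0;0.005 0.004 0.0012 0.003 0 0 0;0.005 0.004 0.0012 0.006 0 0 0;0.005 0.004 0.0012 0.009 0 0 0;0.005 0.004 0.0012 0.011 0 0 0;0.005 0.004 0.0012 0.011 0 0 0;0.005 0.004 0.0012 0.011 0 0 0;0.005 0.004 0.0012 0.011 0 0 0;0.005 0.004 0.0012 0.011 0 0 0"

```text
clock: 5.8
eef_pos: [0.5125, -0.2084, 0.0047]
tool_rot: [180.0, 0.0, 67.3]
ft_force: [1.4, -0.2, 0.1]
width: 0.0049
gripper_force: 0.0
```

Run:
```python
from rig import robot
from h import *
import cv2
s=robot.sense();print(s["eef_pos"],s["tool_rot"],s["ft_force"],s["clock"],s["width"])
a=robot.get_image("side")["pixels"][240:315,290:410,::-1];b=wrist(robot,"w2")
b=cv2.imread("pics/w2.png")[150:270,230:410]
cv2.imwrite("pics/s3.png",np.vstack([cv2.resize(a,(480,300),interpolation=2),cv2.resize(cv2.convertScaleAbs(b,alpha=1.8),(480,300))]))
```

```text
[ 0.51248291 -0.20839085  0.0047155 ] [1.79988791e+02 5.83470285e-04 6.72619896e+01] [ 1.40513509 -0.21571178  0.05804428] 5.8 0.004942578435675567
```

View pics/s3.png

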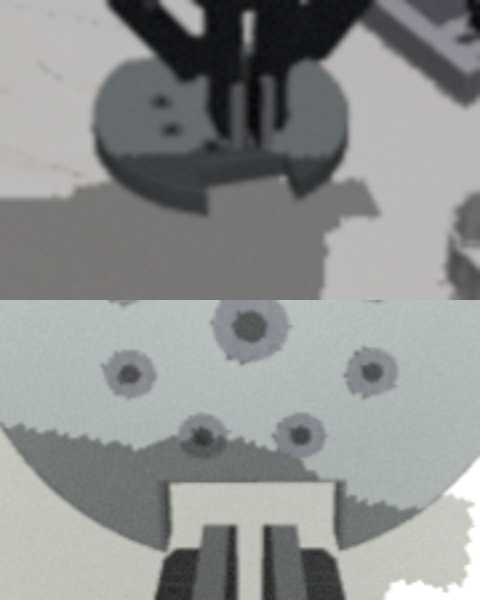

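Emit:
step_arm --increments "0.008 0 0 0 0 0 0;0.01 0 0 0 0 0 0;0.012 0 0 0 0 0 0;0.014 0 0 0 0 0 0;0.016 0 0 0 0 0 0;0.018 0 0 0 0 0 0;0.02 0 0 0 0 0 0;0.02 0 0 0 0 0 0;0.02 0 0 0 0 0 0;0.02 0 0 0 0 0 0" --force 20

```text
clock: 6.73
eef_pos: [0.5124, -0.2083, 0.0046]
tool_rot: [-180.0, 0.0, 67.3]
ft_force: [0.2, -0.3, 0.8]
width: 0.0198
gripper_force: 0.0
```

Emit:
step_arm --increments "0.022 0 0 0 0 0 0;0.024 0 0 0 0 0 0;0.026 0 0 0 0 0 0;0.028 0 0 0 0 0 0;0.03 0 0 0 0 0 0;0.032 0 0 0 0 0 0;0.034 0 0 0 0 0 0;0.034 0 0 0 0 0 0;0.034 0 0 0 0 0 0;0.034 0 0 0 0 0 0"

```text
clock: 7.57
eef_pos: [0.5124, -0.2083, 0.0046]
tool_rot: [-180.0, 0.0, 67.3]
ft_force: [-0.0, 0.1, 0.2]
width: 0.0342
gripper_force: 0.0
```

Run:
```python
from h import *
import pickle
f,cx,cy,e,r,o=C["side"];M=R.from_euler("xyz",r,degrees=True).as_matrix()
W=pickle.load(open("pics/w2.pkl","rb"));t=np.array([.51248,-.20839,.0047]);ux=np.array([.3866,.9222,0])
for w in (.005,.008,.011):
  for d in (.012,.016,.02,.024,.028):
    p=t+np.array([0,0,d]);a=W[4].T@(p+w*ux-W[3]);b=M.T@(p-w*ux-e)
    print(w,d,"wrist v crop",round((W[0]*a[1]/a[2]+W[2]-150)*8/3+300),"side crop",round((f*b[0]/b[2]+cx-290)*4),round((f*b[1]/b[2]+cy-240)*4))
```

```text
0.005 0.012 wrist v crop 520 side crop 248 174
0.005 0.016 wrist v crop 527 side crop 248 167
0.005 0.02 wrist v crop 535 side crop 249 159
0.005 0.024 wrist v crop 543 side crop 249 152
0.005 0.028 wrist v crop 552 side crop 249 145
0.008 0.012 wrist v crop 508 side crop 250 178
0.008 0.016 wrist v crop 515 side crop 250 171
0.008 0.02 wrist v crop 522 side crop 250 164
0.008 0.024 wrist v crop 530 side crop 250 157
0.008 0.028 wrist v crop 538 side crop 250 150
0.011 0.012 wrist v crop 495 side crop 252 182
0.011 0.016 wrist v crop 502 side crop 252 175
0.011 0.02 wrist v crop 509 side crop 252 168
0.011 0.024 wrist v crop 517 side crop 252 161
0.011 0.028 wrist v crop 525 side crop 252 154
```

Emit:
step_arm --increments "0.02 0 0 0 0 0 0;0.005 0 0 0 0 0 0;0.005 0 0 0 0 0 0;0.005 0 0 0 0 0 0;0.005 0 0 0 0 0 0;0.005 0 0 0.001 0 0 0;0.005 0 0 0.002 0 0 0;0.005 0 0 0.003 0 0 0;0.005 0 0 0.004 0 0 0;0.005 0 0 0.005 0 0 0"

```text
clock: 8.4
eef_pos: [0.5124, -0.2083, -0.0006]
tool_rot: [-180.0, 0.0, 67.3]
ft_force: [0.2, 0.7, -0.3]
width: 0.0051
gripper_force: 0.0
```

Emit:
step_arm --increments "0.005 0 0 0.001 0 0 0;0.005 0 0 0.002 0 0 0;0.005 0 0 0.003 0 0 0;0.005 0 0 0.004 0 0 0;0.005 0 0 0.005 0 0 0;0.005 0 0 0.006 0 0 0;0.005 0 0 0.007 0 0 0;0.005 0 0 0.008 0 0 0;0.005 0 0 0.009 0 0 0;0.005 0 0 0.01 0 0 0"

```text
clock: 9.23
eef_pos: [0.5125, -0.2083, -0.0105]
tool_rot: [180.0, -0.0, 67.3]
ft_force: [0.5, 0.3, -0.2]
width: 0.0048
gripper_force: 0.0
```

Emit:
step_arm --increments "0.005 0 0 0.001 0 0 0;0.005 0 0 0.002 0 0 0;0.005 0 0 0.003 0 0 0;0.005 0 0 0.004 0 0 0;0.005 0 0 0.005 0 0 0;0.005 0 0 0.006 0 0 0;0.005 0 0 0.007 0 0 0;0.005 0 0 0.007 0 0 0;0.005 0 0 0.007 0 0 0;0.005 0 0 0.007 0 0 0"

```text
clock: 10.07
eef_pos: [0.5124, -0.2083, -0.0174]
tool_rot: [-180.0, 0.0, 67.3]
ft_force: [0.4, 0.1, -0.1]
width: 0.0046
gripper_force: 0.0
```

Run:
```python
from rig import robot
from h import *
import cv2
s=robot.sense();print(s["eef_pos"],s["tool_rot"],s["ft_force"],s["clock"],s["width"])
a=robot.get_image("side")["pixels"][240:315,290:410,::-1];b=wrist(robot,"w3")
b=cv2.imread("pics/w3.png")[150:270,230:410]
cv2.imwrite("pics/s4.png",np.vstack([cv2.resize(a,(480,300),interpolation=2),cv2.resize(cv2.convertScaleAbs(b,alpha=1.8),(480,300))]))
```

```text
[ 0.51240698 -0.20831714 -0.01738642] [-1.79998394e+02  1.15306665e-03  6.72649764e+01] [ 0.39569797  0.13361546 -0.11504012] 10.0667 0.004604583371040549
```

View pics/s4.png

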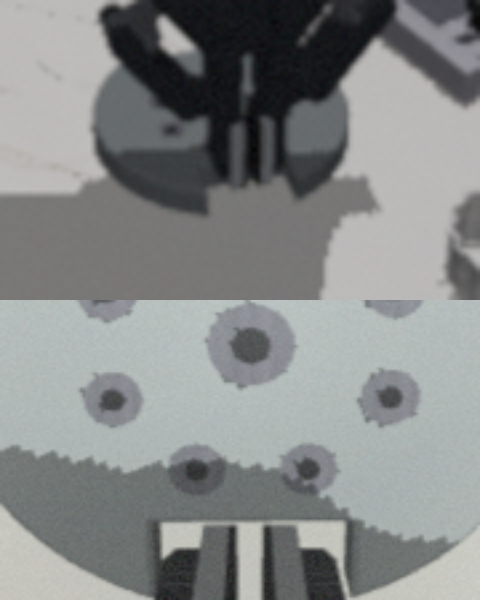

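Emit:
step_arm --increments "0.005 -0.001 0 0.001 0 0 0;0.005 -0.001 0 0.002 0 0 0;0.005 -0.001 0 0.003 0 0 0;0.005 -0.001 0 0.004 0 0 0;0.005 -0.001 0 0.005 0 0 0;0.006 -0.001 0 0.005 0 0 0;0.008 -0.001 0 0.005 0 0 0;0.01 -0.001 0 0.005 0 0 0;0.012 -0.001 0 0.005 0 0 0;0.012 -0.001 0 0.005 0 0 0"

```text
clock: 11.0
eef_pos: [0.5121, -0.2092, -0.0224]
tool_rot: [180.0, 0.0, 67.3]
ft_force: [0.5, -0.6, 0.1]
width: 0.012
gripper_force: 0.0
```

Emit:
step_arm --increments "0.013 0 0 0 0 0 0;0.014 0 0 0 0 0 0;0.015 0 0 0 0 0 0;0.016 0 0 0 0 0 0;0.017 0 0 0 0 0 0;0.018 0 0 0 0 0 0;0.019 0 0 0 0 0 0;0.019 0 0 0 0 0 0;0.019 0 0 0 0 0 0;0.019 0 0 0 0 0 0" --force 20

```text
clock: 11.83
eef_pos: [0.5116, -0.2092, -0.022]
tool_rot: [-180.0, -0.0, 67.3]
ft_force: [-1.7, 0.6, 7.0]
width: 0.0188
gripper_force: 3.4
```

Emit:
step_arm --increments "0.015 0 0 0 0 0 0;0.015 0 0 0 0 0 0;0.015 0.0001 -0.0031 0 0 0 3.5;0.015 0.0004 -0.0061 0 0 0 7;0.015 0.0008 -0.0091 0 0 0 10.5;0.015 0.0015 -0.0121 0 0 0 14;0.015 0.0023 -0.015 0 0 0 17.5;0.015 0.0033 -0.0179 0 0 0 21;0.015 0.0045 -0.0207 0 0 0 24.5;0.015 0.0045 -0.0207 0 0 0 24.5"

```text
clock: 12.67
eef_pos: [0.4951, -0.1979, -0.0219]
tool_rot: [179.9, -0.0, 42.6]
ft_force: [0.9, -1.3, 5.4]
width: 0.0148
gripper_force: 3.4
```

Run:
```python
from rig import robot
from h import *
import cv2
s=wrist(robot,"w4");print(s["ft_force"],s["wrist_torque"])
im=cv2.imread("pics/w4.png")[150:270,230:410]
for d in robot.outline_of("die_plate","wrist")[:2]:
    print(d["conf"],np.round(np.array(d["rect"])*[640,400,640,400]))
```

```text
[ 0.9179255  -1.32895652  5.41355799] [-0.17388386  0.05426792 -0.04777998]
0.61 [181.  38. 258. 233.]
```

Emit:
step_arm --increments "0.012 0 0 -0.002 0 0 0;0.012 0 0 -0.002 0 0 0;0.012 0.0001 -0.0031 -0.002 0 0 3.5;0.012 0.0004 -0.0061 -0.002 0 0 7;0.012 0.0008 -0.0091 -0.002 0 0 10.5;0.012 0.0015 -0.0121 -0.002 0 0 14;0.012 0.0023 -0.015 -0.002 0 0 17.5;0.012 0.0033 -0.0179 -0.002 0 0 21;0.012 0.0045 -0.0207 -0.002 0 0 24.5;0.012 0.0045 -0.0207 -0.002 0 0 24.5"

```text
clock: 13.6
eef_pos: [0.4837, -0.1782, -0.0206]
tool_rot: [-180.0, 0.0, 18.2]
ft_force: [-0.1, -0.4, 0.2]
width: 0.0116
gripper_force: 0.0
```

```bash
cat > m.py <<'E'
from rig import robot
from h import *
import cv2,sys
n=sys.argv[1];s=wrist(robot,n);print(np.round(s["eef_pos"],4),s["tool_rot"][2].round(2),s["ft_force"].round(2),s["width"].round(4),s["clock"])
g=cv2.imread(f"pics/{n}.png",0)
ls=cv2.createLineSegmentDetector().detect(g)[0][:,0]
for u1,v1,u2,v2 in ls:
    L=np.hypot(u1-u2,v1-v2)
    if L>35 and max(v1,v2)<290:
        a,b=wpt(n,u1,v1,.014),wpt(n,u2,v2,.014);d=b-a
        print(np.round([u1,v1,u2,v2]),np.round(a[:2],4),np.round(b[:2],4),"len",np.linalg.norm(d).round(4),"normal",((np.degrees(np.arctan2(d[1],d[0]))+180)%180-90).round(1))
E
python3 m.py w5
```

```text
Traceback (most recent call last):
  File "m.py", line 4, in <module>
    n=sys.argv[1];s=wrist(robot,n);print(np.round(s["eef_pos"],4),s["tool_rot"][2].round(2),s["ft_force"].round(2),s["width"].round(4),s["clock"])
                                                                                                                   ^^^^^^^^^^^^^^^^
AttributeError: 'float' object has no attribute 'round'
```

```bash
sed -i 's/s\["width"\].round(4)/round(s["width"],4)/' m.py; python3 m.py w5
```

```text
[ 0.4838 -0.1785 -0.0205] 18.37 [ 0.19  0.36 -0.13] 0.0117 13.65
[182.  87. 336.  27.] [ 0.5438 -0.0927] [ 0.5872 -0.1493] len 0.0714 normal 37.5
[170. 125. 180.  91.] [ 0.5255 -0.0903] [ 0.5415 -0.0919] len 0.0161 normal 84.1
[424. 159. 415. 195.] [ 0.5478 -0.2069] [ 0.5305 -0.2102] len 0.0176 normal -79.2
[364.  39. 391.  63.] [ 0.5864 -0.1622] [ 0.5817 -0.1764] len 0.0149 normal -18.4
[177. 187. 169. 149.] [ 0.4974 -0.0983] [ 0.5145 -0.0916] len 0.0184 normal -68.3
[305. 281. 308. 242.] [ 0.4672 -0.1729] [ 0.4897 -0.1677] len 0.0231 normal -77.1
[358. 220. 302. 238.] [ 0.5091 -0.1883] [ 0.491  -0.1642] len 0.0302 normal 37.0
[338. 242. 342. 281.] [ 0.4946 -0.1826] [ 0.4735 -0.1919] len 0.023 normal -66.3
[336.  30. 234.  70.] [ 0.586  -0.1497] [ 0.5578 -0.1129] len 0.0463 normal 37.5
```

Emit:
step_arm --increments "0.013 0 0 0 0 0 0;0.014 0 0 0 0 0 0;0.015 0 0 0 0 0 0;0.016 0 0 0 0 0 0;0.017 0 0 0 0 0 0;0.018 0 0 0 0 0 0;0.019 0 0 0 0 0 0;0.019 0 0 0 0 0 0;0.019 0 0 0 0 0 0;0.019 0 0 0 0 0 0" --force 20

```text
clock: 14.53
eef_pos: [0.484, -0.1788, -0.0204]
tool_rot: [180.0, -0.0, 18.3]
ft_force: [-0.1, -0.9, -0.2]
width: 0.019
gripper_force: 0.3
```

```bash
python3 m.py w6
```

```text
[ 0.484  -0.1788 -0.0204] 18.28 [-0.06 -0.86 -0.17] 0.019 14.5333
[182.  83. 337.  28.] [ 0.5454 -0.0926] [ 0.5871 -0.1505] len 0.0713 normal 35.8
[418. 119. 421. 163.] [ 0.5638 -0.1973] [ 0.5457 -0.2067] len 0.0204 normal -62.3
[421. 163. 411. 200.] [ 0.5457 -0.2067] [ 0.5274 -0.2094] len 0.0185 normal -81.5
[384.  58. 406.  88.] [ 0.5824 -0.1733] [ 0.5743 -0.1868] len 0.0158 normal -31.0
[166. 144. 170. 109.] [ 0.5166 -0.0903] [ 0.5329 -0.0897] len 0.0163 normal -87.6
[199. 229. 178. 197.] [ 0.4794 -0.1132] [ 0.4929 -0.1001] len 0.0188 normal -46.0
[355. 221. 296. 238.] [ 0.5079 -0.1871] [ 0.4897 -0.1615] len 0.0315 normal 35.4
[397. 223. 369. 251.] [ 0.5137 -0.208 ] [ 0.495 -0.2  ] len 0.0203 normal 66.9
[336.  32. 262.  58.] [ 0.5855 -0.1503] [ 0.5661 -0.1235] len 0.0331 normal 35.8
[261.  58. 222.  72.] [ 0.5659 -0.123 ] [ 0.5553 -0.1084] len 0.0181 normal 35.8
```

Contact just begins; spread further so the plate squares up to the fingers.

Emit:
step_arm --increments "0.02 0 0 0 0 0 0;0.021 0 0 0 0 0 0;0.022 0 0 0 0 0 0;0.023 0 0 0 0 0 0;0.024 0 0 0 0 0 0;0.025 0 0 0 0 0 0;0.026 0 0 0 0 0 0;0.026 0 0 0 0 0 0;0.026 0 0 0 0 0 0;0.026 0 0 0 0 0 0" --force 20

```text
clock: 15.42
eef_pos: [0.4839, -0.1787, -0.0204]
tool_rot: [-180.0, 0.0, 18.3]
ft_force: [-0.5, 0.5, -1.4]
width: 0.0255
gripper_force: 13.5
```

```bash
python3 m.py w7
```

```text
[ 0.4839 -0.1787 -0.0204] 18.28 [-0.46  0.46 -1.4 ] 0.0255 15.4167
[184.  79. 342.  30.] [ 0.5474 -0.093 ] [ 0.587  -0.1525] len 0.0715 normal 33.6
[168. 168. 166. 127.] [ 0.5056 -0.093 ] [ 0.5245 -0.0891] len 0.0193 normal -78.2
[216. 245. 185. 212.] [ 0.4729 -0.1233] [ 0.4861 -0.1049] len 0.0226 normal -35.6
[287. 282. 294. 243.] [ 0.4636 -0.1645] [ 0.4869 -0.1614] len 0.0235 normal -82.5
[352. 243. 359. 282.] [ 0.4963 -0.1899] [ 0.4757 -0.2012] len 0.0235 normal -61.2
[352. 223. 290. 239.] [ 0.5066 -0.1862] [ 0.4883 -0.1585] len 0.0332 normal 33.5
[263. 269. 229. 254.] [ 0.4673 -0.1499] [ 0.47   -0.1311] len 0.019 normal -8.3
[397. 223. 372. 248.] [ 0.5137 -0.2077] [ 0.4967 -0.2007] len 0.0184 normal 67.5
[342.  33. 243.  63.] [ 0.5858 -0.1529] [ 0.5615 -0.1163] len 0.0439 normal 33.6
```

Emit:
step_arm --increments "0.022 0 0 0 0 0 0;0.022 0 0 0 0 0 0;0.022 -0.0011 -0.0044 0 0 0 5;0.022 -0.0017 -0.009 0 0 0 10;0.022 -0.002 -0.0135 0 0 0 15;0.022 -0.0019 -0.0181 0 0 0 20;0.022 -0.0013 -0.0226 0 0 0 25;0.022 -0.0004 -0.0271 0 0 0 30;0.022 -0.0004 -0.0271 0 0 0 30;0.022 -0.0004 -0.0271 0 0 0 30"

```text
clock: 16.3
eef_pos: [0.4751, -0.1531, -0.0205]
tool_rot: [180.0, 0.0, -11.6]
ft_force: [0.1, 0.3, -0.4]
width: 0.0219
gripper_force: 0.3
```

```bash
python3 m.py w8
```

```text
[ 0.4751 -0.1531 -0.0205] -11.55 [ 0.12  0.29 -0.36] 0.0219 16.3
[231. 265. 193. 243.] [ 0.4803 -0.1043] [ 0.4964 -0.0888] len 0.0224 normal -46.1
[376.  78. 395. 118.] [ 0.556  -0.1932] [ 0.5376 -0.1993] len 0.0193 normal -71.6
[393. 115. 399. 152.] [ 0.5388 -0.1986] [ 0.5219 -0.1992] len 0.017 normal -88.1
[150. 101. 292.  23.] [ 0.5667 -0.0929] [ 0.5842 -0.1624] len 0.0717 normal 14.1
[340.  43. 366.  66.] [ 0.5728 -0.1805] [ 0.5615 -0.19  ] len 0.0148 normal -49.9
[153. 188. 144. 153.] [ 0.5283 -0.0795] [ 0.5453 -0.0817] len 0.0171 normal 82.6
[143. 153. 149. 102.] [ 0.5455 -0.0813] [ 0.5667 -0.0923] len 0.0238 normal 62.5
[193. 242. 166. 213.] [ 0.4969 -0.0887] [ 0.5152 -0.0811] len 0.0198 normal -67.3
[342. 213. 283. 240.] [ 0.4973 -0.1676] [ 0.4891 -0.135 ] len 0.0335 normal 14.2
[348. 242. 354. 282.] [ 0.4811 -0.1677] [ 0.4572 -0.1666] len 0.0239 normal 87.3
[384. 212. 359. 243.] [ 0.4936 -0.1883] [ 0.4791 -0.1728] len 0.0212 normal 43.1
[311. 216. 363. 206.] [ 0.4991 -0.1518] [ 0.4988 -0.1783] len 0.0265 normal -0.5
[371.  77. 344.  49.] [ 0.5566 -0.1914] [ 0.5702 -0.1817] len 0.0167 normal -54.3
[292.  26. 234.  58.] [ 0.5829 -0.1621] [ 0.576 -0.135] len 0.028 normal 14.2
```

Emit:
step_arm --increments "0.022 -0.0009 -0.005 0 0 0 5;0.022 -0.0014 -0.0101 0 0 0 10;0.022 -0.002 -0.015 0 0 0 15;0.022 -0.0022 -0.0191 0 0 0 19;0.022 -0.0022 -0.0191 0 0 0 19;0.022 -0.0022 -0.0191 0 0 0 19;0.022 -0.0022 -0.0191 0 0 0 19;0.022 -0.0022 -0.0191 0 0 0 19;0.022 -0.0022 -0.0191 0 0 0 19;0.022 -0.0022 -0.0191 0 0 0 19"

```text
clock: 17.18
eef_pos: [0.4768, -0.1343, -0.0203]
tool_rot: [-180.0, -0.0, -30.7]
ft_force: [-0.1, 0.2, 0.1]
width: 0.0221
gripper_force: 0.0
```

```bash
python3 m.py w9
```

```text
[ 0.4768 -0.1343 -0.0203] -30.7 [-0.14  0.22  0.14] 0.0221 17.1833
[233. 272. 189. 251.] [ 0.4938 -0.089 ] [ 0.5156 -0.0761] len 0.0253 normal -59.6
[378. 113. 386. 155.] [ 0.5264 -0.1934] [ 0.5074 -0.1878] len 0.0198 normal 73.5
[361.  81. 378. 112.] [ 0.5422 -0.1932] [ 0.5269 -0.1934] len 0.0153 normal -89.4
[292.  29. 329.  48.] [ 0.5749 -0.1778] [ 0.5607 -0.1876] len 0.0172 normal -55.4
[135. 116. 265.  24.] [ 0.5815 -0.0977] [ 0.5822 -0.1692] len 0.0716 normal 0.5
[332.  50. 361.  80.] [ 0.5596 -0.1883] [ 0.5425 -0.1933] len 0.0178 normal -73.8
[156. 218. 137. 178.] [ 0.5386 -0.0739] [ 0.5592 -0.079 ] len 0.0213 normal 76.0
[188. 250. 156. 218.] [ 0.516  -0.0763] [ 0.5387 -0.0736] len 0.0228 normal -83.1
[52. -0.  0. 36.] [ 0.6337 -0.0997] [ 0.6354 -0.0708] len 0.0289 normal -3.4
[335. 209. 281. 240.] [ 0.4966 -0.1535] [ 0.4961 -0.1207] len 0.0327 normal 0.8
[35. 18.  3. 44.] [ 0.6326 -0.0883] [ 0.6327 -0.0695] len 0.0188 normal -0.5
[66. -0. 39. 22.] [ 0.6307 -0.1045] [ 0.6308 -0.0887] len 0.0158 normal -0.4
[297. 220. 337. 198.] [ 0.5013 -0.1342] [ 0.501  -0.1574] len 0.0233 normal -0.6
[359.  83. 333.  55.] [ 0.5422 -0.1919] [ 0.5572 -0.1878] len 0.0156 normal -74.6
[265.  27. 208.  68.] [ 0.581  -0.1686] [ 0.5808 -0.1386] len 0.03 normal 0.5
```

Emit:
step_arm --increments "0.022 -0.001 -0.0018 0 0 0 2;0.022 -0.002 -0.0036 0 0 0 4.2;0.022 -0.002 -0.0036 0 0 0 4.2;0.022 -0.002 -0.0036 0 0 0 4.2;0.01 -0.002 -0.0036 0 0 0 4.2;0 -0.002 -0.0036 0 0 0 4.2;0 -0.002 -0.0036 0 0 0 4.2;0 -0.002 -0.0036 0 0 0 4.2;0 -0.002 -0.0036 0 0 0 4.2;0 -0.002 -0.0036 0 0 0 4.2"

```text
clock: 18.07
eef_pos: [0.4769, -0.1299, -0.0204]
tool_rot: [-180.0, 0.0, -34.9]
ft_force: [-0.6, 0.4, -0.9]
width: 0.0001
gripper_force: 0.0
```

```bash
python3 m.py w10 | sed -n '1p;/len 0.0[67]/p;/normal -*[0-5]\./p'
```

```text
[ 0.4769 -0.1299 -0.0204] -34.92 [-0.58  0.42 -0.87] 0.0001 18.0667
[131. 121. 258.  24.] [ 0.5835 -0.0983] [ 0.581  -0.1701] len 0.0718 normal -2.0
[131. 121. 258.  24.] [ 0.5835 -0.0983] [ 0.581  -0.1701] len 0.0718 normal -2.0
[65.  0. 35. 25.] [ 0.6327 -0.1112] [ 0.6338 -0.0938] len 0.0174 normal -3.5
[334. 208. 281. 241.] [ 0.4962 -0.1505] [ 0.4971 -0.1179] len 0.0326 normal -1.6
[76. -0. 34. 40.] [ 0.6303 -0.115 ] [ 0.6305 -0.0889] len 0.026 normal -0.3
[296. 221. 332. 197.] [ 0.5013 -0.1308] [ 0.501  -0.1529] len 0.0221 normal -0.7
```

Emit:
step_arm --increments "0 0 0 0 0 0 -5;0 0 0.001 0 0 0 -10;0 0 0.001 0 0 0 -15;0 0 0.001 0 0 0 -20;0 0 0.001 0 0 0 -26;0 0 0.001 0 0 0 -31.8;0 0 0.001 0 0 0 -31.8;0 0 0.001 0 0 0 -31.8;0 0 0.001 0 0 0 -31.8;0 0 0.001 0 0 0 -31.8"

```text
clock: 18.95
eef_pos: [0.4763, -0.1307, -0.0205]
tool_rot: [180.0, 0.0, -3.3]
ft_force: [-0.2, -1.0, -0.3]
width: -0.0003
gripper_force: 0.0
```

```bash
python3 m.py w11
```

```text
[ 0.4763 -0.1307 -0.0205] -3.27 [-0.24 -0.99 -0.32] -0.0003 18.95
[ 46. 196.   0. 200.] [0.5177 0.0035] [0.5171 0.0265] len 0.023 normal 1.7
[232.  32. 402.  28.] [ 0.5835 -0.0985] [ 0.581  -0.1697] len 0.0712 normal -2.0
[433.  65. 447. 104.] [ 0.5659 -0.1835] [ 0.5494 -0.1906] len 0.018 normal -66.7
[213. 203. 197. 171.] [ 0.5094 -0.0777] [ 0.5259 -0.073 ] len 0.0172 normal -73.9
[190. 143. 192. 101.] [ 0.5389 -0.0724] [ 0.5575 -0.0769] len 0.0191 normal 76.4
[319. 282. 320. 242.] [ 0.4615 -0.1278] [ 0.4852 -0.1295] len 0.0237 normal 85.9
[357. 220. 299. 221.] [ 0.4962 -0.1489] [ 0.4971 -0.1199] len 0.029 normal -1.9
[233. 279. 227. 242.] [ 0.4659 -0.0815] [ 0.4881 -0.0815] len 0.0222 normal -89.9
[405. 229. 362. 254.] [ 0.4899 -0.1732] [ 0.4771 -0.1512] len 0.0254 normal 30.3
[381.  32. 233.  35.] [ 0.5801 -0.1608] [ 0.5824 -0.0989] len 0.0619 normal -2.1
```

Emit:
step_arm --increments "0 0.003 0 0 0 0 0;0 0.006 0 0 0 0 0;0 0.009 0 0 0 0 0;0 0.012 0 0 0 0 0;0 0.015 0 0 0 0 0;0 0.018 0 0 0 0 0;0 0.021 0 0 0 0 0;0 0.024 0 0 0 0 0;0 0.027 0 0 0 0 0;0 0.03 0 0 0 0 0"

```text
clock: 19.83
eef_pos: [0.5067, -0.1324, -0.0204]
tool_rot: [180.0, -0.0, -3.1]
ft_force: [-1.0, 0.2, -0.1]
width: 0.0001
gripper_force: 0.6
```

```bash
python3 m.py w12 | sed -n '1p;/len 0.0[67]/p;/normal -*[0-5]\./p'
```

```text
[ 0.5067 -0.1324 -0.0204] -3.13 [-1.04  0.23 -0.07] 0.0001 19.8333
[237.  58. 403.  57.] [ 0.6039 -0.1006] [ 0.6005 -0.1719] len 0.0713 normal -2.8
[237.  58. 403.  57.] [ 0.6039 -0.1006] [ 0.6005 -0.1719] len 0.0713 normal -2.8
[402.  59. 238.  61.] [ 0.5994 -0.1713] [ 0.6027 -0.101 ] len 0.0705 normal -2.6
[402.  59. 238.  61.] [ 0.5994 -0.1713] [ 0.6027 -0.101 ] len 0.0705 normal -2.6
```

Emit:
step_arm --increments "0 0.003 0 0 0 0 0;0 0.006 0 0 0 0 0;0 0.009 0 0 0 0 0;0 0.012 0 0 0 0 0;0 0.015 0 0 0 0 0;0 0.018 0 0 0 0 0;0 0.021 0 0 0 0 0;0 0.024 0 0 0 0 0;0 0.027 0 0 0 0 0;0 0.03 0 0 0 0 0"

```text
clock: 20.72
eef_pos: [0.5365, -0.1341, -0.0204]
tool_rot: [180.0, 0.0, -3.1]
ft_force: [-2.0, 0.2, 0.6]
width: 0.0
gripper_force: 0.8
```

```bash
sed -i 's/L>35 /L>35 and (min(u1,u2)>150)/' m.py; python3 m.py w13 | sed -n '1p;/len 0.0[67]/p;/normal -*[0-5]\./p'
```

```text
[ 0.5365 -0.1341 -0.0204] -3.13 [-1.98  0.19  0.6 ] 0.0 20.7167
[238.  57. 404.  57.] [ 0.634  -0.1029] [ 0.6301 -0.1741] len 0.0713 normal -3.1
[238.  57. 404.  57.] [ 0.634  -0.1029] [ 0.6301 -0.1741] len 0.0713 normal -3.1
[487.  45. 204.  45.] [ 0.6328 -0.2089] [ 0.6395 -0.0892] len 0.1199 normal -3.2
[336.  49. 282.  52.] [ 0.6349 -0.1448] [ 0.635  -0.1218] len 0.023 normal -0.4
[422.  49. 361.  52.] [ 0.6328 -0.1815] [ 0.633  -0.1554] len 0.0261 normal -0.4
[248.  49. 197.  52.] [ 0.6369 -0.1076] [ 0.6371 -0.0855] len 0.022 normal -0.3
[203.  45. 150.  47.] [ 0.6395 -0.0887] [ 0.6401 -0.0663] len 0.0225 normal -1.4
[488.  50. 444.  52.] [ 0.6308 -0.2097] [ 0.631  -0.1911] len 0.0186 normal -0.5
[347.   1. 392.   2.] [ 0.6522 -0.1501] [ 0.6511 -0.1684] len 0.0184 normal -3.5
[256.   1. 308.   1.] [ 0.6543 -0.1129] [ 0.6531 -0.1343] len 0.0214 normal -3.3
[392.  60. 238.  61.] [ 0.6293 -0.1688] [ 0.6326 -0.1027] len 0.0662 normal -2.9
[392.  60. 238.  61.] [ 0.6293 -0.1688] [ 0.6326 -0.1027] len 0.0662 normal -2.9
```

Emit:
step_arm --increments "0 0.0005 0 0 0 0 0;0 0.001 0 0 0 0 0;0 0.0015 0 0 0 0 0;0 0.002 0 0 0 0 0;0 0.0025 0 0 0 0 0;0 0.003 0 0 0 0 0;0 0.0035 0 0 0 0 0;0 0.0035 0 0 0 0 0;0 0.0035 0 0 0 0 0;0 0.0035 0 0 0 0 0"

```text
clock: 21.6
eef_pos: [0.5399, -0.1342, -0.0204]
tool_rot: [180.0, -0.0, -3.1]
ft_force: [-1.0, -0.3, 1.1]
width: 0.0002
gripper_force: 0.4
```

```bash
python3 m.py w14 | sed -n '1p;/len 0.0[67]/p;/len 0.1/p'; python3 -c "
from h import *
print(wpt('w13',345,45,.02))"
```

```text
[ 0.5399 -0.1342 -0.0204] -3.13 [-1.01 -0.28  1.13] 0.0002 21.6
[401.   6. 234.   6.] [ 0.6525 -0.1722] [ 0.6563 -0.1042] len 0.0682 normal -3.2
[403.  60. 238.  60.] [ 0.6325 -0.1738] [ 0.6361 -0.1028] len 0.071 normal -3.0
[ 0.63508008 -0.14834708  0.02      ]
```

Emit:
step_arm --increments "0 0.0002 0 0 0 0 0;0 0.0004 0 0 0 0 0;0 0.0006 0 0 0 0 0;0 0.0008 0 0 0 0 0;0 0.001 0 0 0 0 0;0 0.001 0 0 0 0 0;0 0.001 0 0 0 0 0;0 0.001 0 0 0 0 0;0 0.001 0 0 0 0 0;0 0.001 0 0 0 0 0"

```text
clock: 22.48
eef_pos: [0.5408, -0.1343, -0.0204]
tool_rot: [180.0, -0.0, -3.1]
ft_force: [-1.9, -0.5, -0.0]
width: 0.0002
gripper_force: 0.7
```

Emit:
step_arm --increments "0 0.0002 0 0 0 0 0;0 0.0004 0 0 0 0 0;0 0.0006 0 0 0 0 0;0 0.0008 0 0 0 0 0;0 0.0008 0 0 0 0 0;0 0.0008 0 0 0 0 0;0 0.0008 0 0 0 0 0;0 0.0008 0 0 0 0 0;0 0.0008 0 0 0 0 0;0 0.0008 0 0 0 0 0"

```text
clock: 23.32
eef_pos: [0.5416, -0.1344, -0.0204]
tool_rot: [180.0, -0.0, -3.1]
ft_force: [-1.4, 0.7, 0.4]
width: 0.0001
gripper_force: 0.7
```

Emit:
step_arm --increments "0 0.0002 0 0 0 0 0;0 0.0004 0 0 0 0 0;0 0.0006 0 0 0 0 0;0 0.0008 0 0 0 0 0;0 0.0008 0 0 0 0 0;0 0.0008 0 0 0 0 0;0 0.0008 0 0 0 0 0;0 0.0008 0 0 0 0 0;0 0.0008 0 0 0 0 0;0 0.0008 0 0 0 0 0"

```text
clock: 24.15
eef_pos: [0.5424, -0.1344, -0.0204]
tool_rot: [180.0, -0.0, -3.1]
ft_force: [-1.7, -0.6, 0.1]
width: -0.0001
gripper_force: 0.7
```

```bash
python3 -c "
from rig import robot
print(robot.sense()['ft_force'],robot.sense()['eef_pos'])"
```

```text
[-1.70879713 -0.60134646  0.08370885] [ 0.54237305 -0.13439025 -0.02038274]
```

Emit:
step_arm --increments "0 0.0002 0 0 0 0 0;0 0.0004 0 0 0 0 0;0 0.0006 0 0 0 0 0;0 0.0008 0 0 0 0 0;0 0.0008 0 0 0 0 0;0 0.0008 0 0 0 0 0;0 0.0008 0 0 0 0 0;0 0.0008 0 0 0 0 0;0 0.0008 0 0 0 0 0;0 0.0008 0 0 0 0 0"

```text
clock: 24.98
eef_pos: [0.5432, -0.1344, -0.0204]
tool_rot: [180.0, -0.0, -3.1]
ft_force: [-1.1, -0.0, 0.6]
width: -0.0003
gripper_force: 0.7
```

Emit:
step_arm --increments "0 0.0002 0 0 0 0 0;0 0.0004 0 0 0 0 0;0 0.0006 0 0 0 0 0;0 0.0006 0 0 0 0 0;0 0.0006 0 0 0 0 0;0 0.0006 0 0 0 0 0;0 0.0006 0 0 0 0 0;0 0.0006 0 0 0 0 0;0 0.0006 0 0 0 0 0;0 0.0006 0 0 0 0 0"

```text
clock: 25.82
eef_pos: [0.5434, -0.1344, -0.0204]
tool_rot: [-180.0, 0.0, -3.1]
ft_force: [-4.4, -0.4, 2.4]
width: 0.0003
gripper_force: 2.3
```

Emit:
step_arm --increments "0 0.0001 0 0 0 0 0;0 0.0002 0 0 0 0 0;0 0.0003 0 0 0 0 0;0 0.0003 0 0 0 0 0;0 0.0003 0 0 0 0 0;0 0.0003 0 0 0 0 0;0 0.0003 0 0 0 0 0;0 0.0003 0 0 0 0 0;0 0.0003 0 0 0 0 0;0 0.0003 0 0 0 0 0"

```text
clock: 26.65
eef_pos: [0.5435, -0.1345, -0.0205]
tool_rot: [-180.0, 0.0, -3.1]
ft_force: [-5.0, -0.2, 3.4]
width: 0.0003
gripper_force: 2.9
```

Emit:
step_arm --increments "0 0.0001 0 0 0 0 0;0 0.0002 0 0 0 0 0;0 0.0003 0 0 0 0 0;0 0.0004 0 0 0 0 0;0 0.0005 0 0 0 0 0;0 0.0005 0 0 0 0 0;0 0.0005 0 0 0 0 0;0 0.0005 0 0 0 0 0;0 0.0005 0 0 0 0 0;0 0.0005 0 0 0 0 0"

```text
clock: 27.48
eef_pos: [0.5435, -0.1344, -0.0205]
tool_rot: [-180.0, 0.1, -3.1]
ft_force: [-7.1, 0.2, 4.0]
width: -0.0
gripper_force: 3.6
```

Emit:
step_arm --increments "0 0.0001 0 0 0 0 0;0 0.0002 0 0 0 0 0;0 0.0003 0 0 0 0 0;0 0.0003 0 0 0 0 0;0 0.0003 0 0 0 0 0;0 0.0003 0 0 0 0 0;0 0.0003 0 0 0 0 0;0 0.0003 0 0 0 0 0;0 0.0003 0 0 0 0 0;0 0.0003 0 0 0 0 0"

```text
clock: 28.32
eef_pos: [0.5435, -0.1344, -0.0205]
tool_rot: [-180.0, 0.1, -3.2]
ft_force: [-8.0, 0.3, 4.4]
width: 0.0001
gripper_force: 4.1
```

Emit:
step_arm --increments "0 0 0 0 0 0 0;0 0 0 0 0 0 0;0 0 0 0 0 0 0;0 0 0 0 0 0 0;0 0 0 0 0 0 0;0 0 0 0 0 0 0;0 0 0 0 0 0 0;0 0 0 0 0 0 0;0 0 0 0 0 0 0;0 0 0 0 0 0 0"

```text
clock: 29.15
eef_pos: [0.5435, -0.1344, -0.0205]
tool_rot: [-180.0, 0.1, -3.2]
ft_force: [-8.8, 0.7, 4.8]
width: -0.0002
gripper_force: 4.1
```

```bash
python3 m.py w15 | sed -n '1p;/len 0.0[67]/p;/len 0.1/p'
```

```text
[ 0.5435 -0.1344 -0.0205] -3.16 [-8.75  0.69  4.82] -0.0002 29.15
[399.  16. 234.  16.] [ 0.6527 -0.1719] [ 0.6565 -0.1039] len 0.068 normal -3.2
[414.  59. 238.  59.] [ 0.6359 -0.1787] [ 0.6403 -0.1032] len 0.0756 normal -3.4
[244.  21. 396.  22.] [ 0.6544 -0.1078] [ 0.6507 -0.1704] len 0.0627 normal -3.3
```

Emit:
step_arm --increments "0 0.0001 0 0 0 0 0;0 0.0001 0 0 0 0 0;0 0.0001 0 0 0 0 0;0 0.0001 0 0 0 0 0;0 0.0001 0 0 0 0 0;0 0.0001 0 0 0 0 0;0 0.0001 0 0 0 0 0;0 0.0001 0 0 0 0 0;0 0.0001 0 0 0 0 0;0 0.0001 0 0 0 0 0"

```text
clock: 30.03
eef_pos: [0.5435, -0.1344, -0.0205]
tool_rot: [-180.0, 0.1, -3.2]
ft_force: [-8.1, -0.2, 4.0]
width: -0.0001
gripper_force: 4.2
```

Emit:
step_arm --increments "0 0 0 0 0 0 0;0 0 0 0 0 0 0;0 0 0 0 0 0 0;0 0 0 0 0 0 0;0 -0.0005 0 0 0 0 0;0 -0.001 0 0 0 0 0;0 -0.002 0 0 0 0 0;0 -0.003 0 0 0 0 0;0 -0.004 0 0 0 0 0;0 -0.005 0 0 0 0 0"

```text
clock: 30.87
eef_pos: [0.5407, -0.1344, -0.0202]
tool_rot: [180.0, -0.1, -3.1]
ft_force: [-0.2, 0.2, 0.5]
width: 0.0003
gripper_force: 0.0
```

Emit:
step_arm --increments "0 -0.001 0 0 0 0 0;0 -0.001 0 0 0 0 0;0 -0.001 0 -0.004 0 0 0;0 -0.001 0 -0.01 0 0 0;0 -0.001 0 -0.02 0 0 0;0 -0.001 0 -0.03 0 0 0;0 -0.001 0 -0.045 0 0 0;0 -0.001 0 -0.06 0 0 0;0 -0.001 0 -0.08 0 0 0;0 -0.001 0 -0.1 0 0 0"

```text
clock: 31.7
eef_pos: [0.5387, -0.1343, 0.0814]
tool_rot: [180.0, -0.0, -3.2]
ft_force: [0.4, 0.3, -0.5]
width: 0.0001
gripper_force: 0.0
```

```bash
python3 m.py w16 | sed -n '1p;/normal -*[0-5]\./p'; python3 -c "
from rig import robot
import cv2,numpy as np
a=robot.get_image('side')['pixels'][200:335,270:470,::-1];b=cv2.imread('pics/w16.png')
cv2.imwrite('pics/fin.png',np.vstack([cv2.resize(a,(427,288),interpolation=2),cv2.resize(cv2.convertScaleAbs(b[:,100:540],alpha=1.4),(427,300))]))"
```

```text
[ 0.5387 -0.1343  0.0814] -3.15 [ 0.41  0.34 -0.49] 0.0001 31.7
[366.  49. 274.  49.] [ 0.6538 -0.1721] [ 0.6575 -0.1047] len 0.0675 normal -3.1
[273.  76. 224.  76.] [ 0.6391 -0.1018] [ 0.6412 -0.0649] len 0.0369 normal -3.4
[213.  71. 424.  71.] [ 0.6452 -0.057 ] [ 0.636  -0.2161] len 0.1594 normal -3.3
[418.  77. 373.  75.] [ 0.6323 -0.2116] [ 0.6352 -0.1775] len 0.0343 normal -4.8
[372.  75. 272.  74.] [ 0.6357 -0.1766] [ 0.6401 -0.101 ] len 0.0757 normal -3.3
[278.  53. 363.  54.] [ 0.6541 -0.1071] [ 0.6505 -0.1702] len 0.0631 normal -3.3
[407.  55. 366.  56.] [ 0.6475 -0.2026] [ 0.6491 -0.172 ] len 0.0307 normal -3.0
[274.  45. 364.  45.] [ 0.6599 -0.105 ] [ 0.6563 -0.1712] len 0.0663 normal -3.1
```

View pics/fin.png

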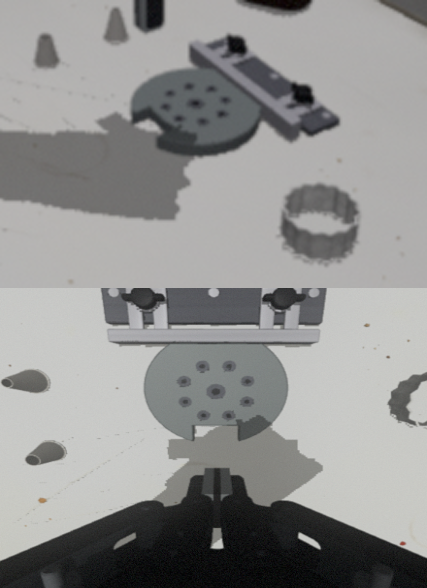

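The final picture shows the plate's flat flush along the bar, centred on it. The slot faces the robot, the nozzles and cutter stand untouched, and the gripper is clear.

```bash
python3 -c "
from rig import robot
print(robot.close_job())"
```

```text
the job is handed in; nothing more can be done
None
```

The die plate was turned and slid up until its flat lay flush on the setting bar, seated with a steady push of about 8 to 9 N for over a second, then released; the nozzles and cutter look undisturbed, and the job was handed in at about 32 s (no verdict came back). The fingertips sat about 28 mm short of the reported TCP, so I worked with TCP heights below zero.

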